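Clip the battery pack into its charging cradle

ROBOT

A 6-joint arm with a two-finger parallel gripper is mounted at the origin on a cart in front of the work surface, level with it; the furniture and walls round the work are solid. World frame = base frame: x ahead of the robot, y to its left, z up, the work surface at z = 0. Lengths are in m, angles in rad, forces in N, time in s.
With the tool pointing down it reaches from about 0.225 to 0.875 m from the base axis. Payload 3.4 kg.
Tool frame: the origin (TCP) lies at the centre of the arm's flange, where the gripper is bolted on; the fingertips stand manip.tcp_to_tips ahead of it and the grasp point (between the pads) lies 155 mm ahead of it (manip.tcp_to_tips is the distance from the TCP to the fingertips, in m); z points along the fingers, y is the line along which they close (so a half turn about z gives the same grasp; the last joint's range is limited). The gripper opens to 85 mm and grips with 20 to 120 N. Pads are 22 mm wide; open, the fingers measure 114 mm over their backs; the gripper's body (76 mm by 85 mm) begins 54 mm behind the grasp point. The pads swing forward as they close: fully open they stand 13 mm farther back than shut.
Start: joints at [1.178, 0.276, 1.505, -0, 1.361, -0.121], TCP at [0.154, 0.554, 0.405] pointing down, gripper open.
Joint ranges: [-2.89, 2.89], [-0.75, 2.08], [0.22, 2.7], [-1.18, 4.32], [0.11, 2.71], [-2.7, 2.7]. Speed limits (rad/s): [2.57, 2.57, 3.14, 3.14, 3.14, 3.14].

INTERFACE

Orientations are given as a unit quaternion [w, x, y, z].
In Python, from rig import sensors, imaging, manip gives the robot as it stands. The module is installed in compiled form; this text tells all that it offers.
- The arm moves only by the tool jog_arm, never from a script. Its argument "plan" is a list of rows, each an object of numbers: "dx", "dy", "dz": the shift along the tool's x, y, z in mm; "ax", "ay", "az": the turn, a rotation vector about the tool's x, y, z in units of 6 degrees (1.0 is 6 degrees); "grip": the closure, from 0 (fully open) to 1 (shut). A call has 1 to 20 rows; each row shifts and turns the commanded pose from where the row before left it, along the tool's axes as they then stand; what a row does not reach is not made up. A row lasts 1/12 s, in which the tool goes at most 41.7 mm and 7.16 degrees, less where a joint would pass 70% of its speed; a pose out of reach is approached as far as the arm can. A call is refused whole if a number of a shift passes 41.7 or a number of a turn 1, either way. A call with a gripper value outside its range is refused whole. The fingers move at their own pace and stop on an object; "grip_force" is the grip in N (left out, the last holds). Time passes only in rows, so rows that do not move let the fingers close. It gives the time, the measured TCP pose, the force, the opening and the grip force at its end, in the units of the state.
- sensors.get_state(): the state, without advancing time (a new reading comes with each control period).
- imaging.get_image(name): name is "side" or "top"; returns a dict with "image" (480x640x3 uint8, red, green, blue), "K" (3x3 intrinsics, pixels), "extrinsics" (4x4, takes a point from world to camera coordinates). Camera axes: x right, y up, looking along -z (the intrinsics and any distortion apply to the point x, -y, -z); pixel columns grow to the right and rows downward; lengths in m; the calibration is good to about 2 mm. A picture is of the moment at which its call begins. There is no depth.
- manip.sign_off(): hands the job in; it is judged then, once.
The state is a dict: "clock": time; "qpos": joint angles; "qd": joint speeds; "effort": joint torques, N m; "position": TCP position; "ee_rot": TCP orientation; "contact_force": force on the tool from outside, world axes, zero at the start; "moment": the same for the moment, N m; "width": finger opening in m; "gripper_force": force on a finger pad.
Only numpy, scipy, OpenCV 4.12 (cv2) and the standard library are available. Lean on these libraries where they do the work, as an engineer would, in place of code of your own. Each camera call takes 0.05 s, during which the arm holds its last target. There are 200 camera calls.

TASK

Put the loose battery pack into the white charging cradle: slip its nose tongue under the cradle's lip first, with the tab end still raised, then press the tab end down until both blue sprung tabs snap under the ledge. Leave the pack clipped in, lying flat and let go, and do not disturb the timer, the sample cup or the dropper bottle.

Things in the scene. Friction and masses are not known exactly. Their poses are not given: they have to be found in the camera images.
- pack: Grey battery pack, 0.14-0.28 kg, loose, lying flat, top up. Origin: centre of the underside, z up. Body 54 mm wide (x), 28 high, from y = -58 to 47, two thin cheeks at the sides on to y = 59. Nose end (-y): black tongue 36 wide, 6 thick, flush with the underside, y = -58 to -68. Tab end (+y): two blue sprung tabs between the cheeks. Take it across its width near y = 0 (ribbed sides).
- pack_nose (a point): Tip of the pack's nose tongue, mid thickness: (0, -68, 3) mm in the pack's frame, with the pack's axes.
- pack_pad (a point): Centre of the blue ribbed thumb pad on the pack's top near the tab end: (0, 38, 28) mm in the pack's frame; the place to press. Pressing home takes about 10 to 20 N here. With the nose hooked and let go, this end rests about 7 to 12 mm too high, its tabs on the ledge; seated, this point is 38 to 40 mm above the worktop.
- tab_a (a joint): Sprung tab of the pack at x = -12 mm: blue tongue 14 mm wide, hinged 3 mm above the underside at y = 55.5. Its barb stands out to y = 62, flat top 16 mm above the underside, sloped below. 0 = sprung out, grows to 0.42 rad as it bends inwards; springs back by itself.
- tab_b (a joint): The same tab at x = +12 mm.
- cradle: White charging cradle, fixed. Origin: centre of its underside, z up; axes as the seated pack's: lip at -y, blue ledge at +y. Base plate 92 x 168 mm, 10 thick: the pack lies on it. Guide walls at x = +-28.5 (inner faces, 1.5 clear of the pack), top z = 23, flared above to z = 29, at y = -62 to -30 and 32 to 62; between them the sides are open for the fingers.
- cradle_seat (a point): Point on the cradle's floor, (0, 0, 10) mm in its frame, where the pack's origin lies when seated; slack about 1.5 mm each way, 2 mm upwards at the tab end. A black sprung contact block in the floor at y = 42, 6 mm proud, lifts the tab end again (about 3 N) unless the tabs have caught.
- cradle_lip (a point): Middle of the lower edge of the lip, (0, -60, 21) mm in the cradle's frame: below it is a slot 11 mm high (from the floor at 10 mm) and 9.5 mm deep for the tongue. The lip is 5 mm thick.
- cradle_ledge (a point): Middle of the upper inner edge of the blue ledge, (0, 58, 33) mm in the cradle's frame. The ledge is 5 mm thick; its underside, 28 mm above the worktop, holds the barbs down.
- timer: White pocket timer, 56 x 62 x 18 mm, loose; origin at the centre of its underside. Leave alone.
- sample_cup: Sample cup with green cap, 48 mm across, 43 mm high, loose; origin at the centre of its underside. Leave alone.
- dropper_bottle: White dropper bottle with red cap, 35 mm across, 88 mm high, loose; origin at the centre of its underside. Leave alone.
Mind the look-alikes: they are no part of the job. Leave any yellow look-alike of the pack alone.

How it is judged:
By the outcome, as a careful person would: the job done as asked, in the order asked, and still so for the second after the job is handed in, with the robot touching nothing.
It also fails if it takes over 42 s, if anything falls off the work surface, if the arm or the gripper's body presses on something with over 40 N, if the wrist force passes 120 N, or if a joint passes its speed limit or range.

## Working session

There is one attempt and no reset: what is moved stays moved. The work goes in short steps, Python scripts to look and compute and a tool call to move; the robot and the scene stay as the last step left them, time stands still between calls to the robot, and variables do not carry over. Pictures are saved under pics/ and viewed, at most 10 in all, crops included, and the job is handed in when it is done.

Besides the shell and the picture viewer there is one more tool, called after "Request:" as name([rows], argument=value, ...), one row to a line, values as JSON. jog_arm: Moves the arm, as the interface text tells. Its arguments: {"type":"object","properties":{"plan":{"type":"array"},"grip_force":{"type":"number"}},"required":["plan"]}

```bash
mkdir -p pics
python3 - <<'E'
from rig import sensors, imaging, manip
import cv2, numpy as np
for n in("top","side"):
    d=imaging.get_image(n); cv2.imwrite(f"pics/{n}0.png",d["image"][:,:,::-1])
    np.savez(f"{n}0.npz",**{k:d[k] for k in("image","K","extrinsics")})
    print(n,[k for k in d]);print(d["K"],np.round(d["extrinsics"],4).tolist())
print(manip.tcp_to_tips,sensors.get_state())
E
```

```text
top ['image', 'K', 'extrinsics']
[[620.17874834   0.         323.85185825]
 [  0.         620.17874834 232.88208279]
 [  0.           0.           1.        ]] [[0.0128, -0.9998, -0.0155, -0.3406], [0.9953, 0.0112, 0.0964, -0.5173], [-0.0962, -0.0167, 0.9952, -1.085], [0.0, 0.0, 0.0, 1.0]]
side ['image', 'K', 'extrinsics']
[[551.142618     0.         320.08180207]
 [  0.         551.142618   236.57000551]
 [  0.           0.           1.        ]] [[0.9162, -0.4003, 0.0177, -0.614], [0.2552, 0.6171, 0.7443, 0.0301], [-0.3089, -0.6774, 0.6676, -1.1252], [0.0, 0.0, 0.0, 1.0]]
0.1734 {'clock': 0.1, 'qpos': array([ 1.17798115e+00,  2.76509887e-01,  1.50602138e+00,  2.37136304e-05,
        1.36072180e+00, -1.20970356e-01]), 'qd': array([-3.93571133e-04, -7.77640370e-04, -1.25673390e-03, -3.39113582e-04,
        1.05331149e-03, -4.32363690e-05]), 'effort': array([ 1.03085131e-03, -4.17699265e+01, -2.46402615e+01, -3.42425055e-04,
        5.65402501e-03, -1.84079695e-06]), 'position': array([0.15429948, 0.55370131, 0.40393254]), 'ee_rot': array([-2.22149118e-04,  1.35506686e-01,  9.90776084e-01, -8.00014933e-04]), 'contact_force': array([-0.17815083, -0.36960663, -0.09327139]), 'moment': array([ 0.01898396, -0.03125799, -0.03506512]), 'gripper_force': 0.0, 'width': 0.0860146430006384}
```

View pics/top0.png

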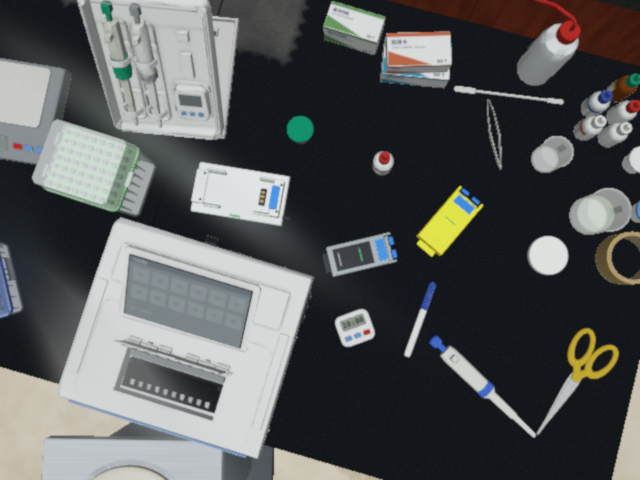

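View pics/side0.png

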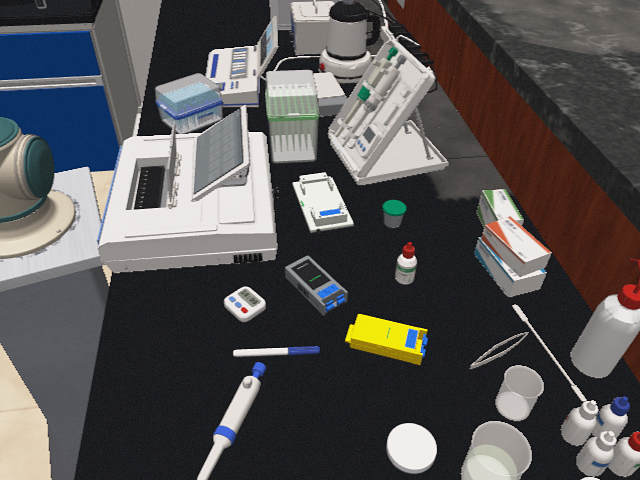

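The top view shows these candidates:
- The grey pack is at (360,254), with its blue tabs at (393,248) and its nose on the left at (326,262).
- The yellow look-alike is at (450,222) and the white timer at (355,327); neither is the pack.
- The cradle is at (241,193), with its blue ledge on the right at (274,197).

I choose the grey pack. Next is one close crop of the pack and cradle.

```bash
cat > h.py <<'E'
import numpy as np, cv2
from scipy.spatial.transform import Rotation as R
def load(n): return np.load(n+".npz")
def ray(d,u,v):
    E=d["extrinsics"];K=d["K"];Rm=E[:3,:3];o=-Rm.T@E[:3,3]
    c=np.array([(u-K[0,2])/K[0,0],-(v-K[1,2])/K[1,1],-1.]);return o,Rm.T@c
def plane(d,u,v,z):
    o,r=ray(d,u,v);return o+r*(z-o[2])/r[2]
def proj(d,p):
    E=d["extrinsics"];K=d["K"];c=E[:3,:3]@np.asarray(p)+E[:3,3]
    return np.array([K[0,0]*c[0]/-c[2]+K[0,2],K[1,1]*-c[1]/-c[2]+K[1,2]])
def tri(d1,p1,d2,p2):
    A=[];b=[]
    for d,p in((d1,p1),(d2,p2)):
        o,r=ray(d,*p);r/=np.linalg.norm(r);M=np.eye(3)-np.outer(r,r);A.append(M);b.append(M@o)
    return np.linalg.lstsq(np.vstack(A),np.hstack(b),rcond=None)[0]
E
python3 - <<'E'
from h import *
t,s=load("top0"),load("side0")
for n,d in(("top",t),("side",s)):
    hsv=cv2.cvtColor(d["image"],cv2.COLOR_RGB2HSV)
    m=cv2.inRange(hsv,(100,150,100),(118,255,255))
    k,l,st,c=cv2.connectedComponentsWithStats(m)
    for i in range(1,k):
        if st[i,4]>12: print(n,st[i].tolist(),c[i].round(1).tolist())
a=t["image"][145:285,180:410,::-1];b=s["image"][165:320,250:420,::-1]
a=cv2.resize(a,None,fx=3.4,fy=3.4,interpolation=cv2.INTER_CUBIC);cv2.imwrite("pics/c1.png",a)
cv2.imwrite("pics/c2.png",cv2.resize(b,None,fx=3.8,fy=3.8,interpolation=cv2.INTER_CUBIC))
E
```

```text
top [601, 90, 11, 12, 81] [605.9, 95.7]
top [270, 187, 9, 21, 126] [273.9, 196.8]
top [461, 188, 9, 8, 44] [464.8, 191.8]
top [455, 196, 19, 17, 131] [463.7, 204.3]
top [471, 197, 9, 8, 47] [475.1, 200.4]
top [388, 236, 7, 9, 43] [390.9, 240.0]
top [376, 239, 11, 21, 143] [381.1, 249.1]
top [392, 249, 6, 9, 42] [394.2, 253.1]
top [421, 282, 15, 27, 142] [427.6, 294.7]
top [429, 335, 17, 17, 148] [436.9, 343.0]
top [478, 381, 16, 17, 102] [485.9, 389.7]
side [0, 31, 90, 16, 275] [48.1, 34.7]
side [41, 37, 8, 6, 18] [44.8, 39.4]
side [11, 38, 11, 15, 53] [16.4, 45.5]
side [40, 43, 9, 5, 13] [43.8, 44.5]
side [20, 47, 11, 5, 15] [25.2, 49.5]
side [83, 49, 10, 16, 38] [87.9, 56.9]
side [11, 52, 11, 9, 34] [16.0, 56.6]
side [23, 53, 4, 8, 14] [24.4, 57.0]
side [211, 55, 7, 22, 78] [213.9, 65.0]
side [59, 56, 10, 19, 44] [63.0, 65.1]
side [1, 61, 6, 8, 15] [3.9, 64.7]
side [15, 61, 17, 12, 61] [21.8, 66.1]
side [54, 61, 6, 7, 15] [56.3, 63.0]
side [78, 60, 6, 15, 21] [80.2, 66.9]
side [88, 64, 11, 10, 26] [94.0, 68.6]
side [3, 69, 10, 6, 16] [8.0, 71.8]
side [74, 92, 28, 17, 100] [89.6, 99
[... 767 characters left out ...]
 138, 8, 6, 15] [47.7, 140.7]
side [76, 138, 6, 11, 23] [78.2, 142.1]
side [87, 140, 8, 6, 15] [91.2, 142.3]
side [97, 144, 8, 4, 18] [100.5, 145.3]
side [94, 151, 8, 4, 14] [97.1, 151.9]
side [104, 151, 13, 10, 37] [110.8, 154.2]
side [97, 156, 7, 6, 15] [99.8, 158.2]
side [320, 209, 20, 7, 83] [329.7, 211.9]
side [317, 284, 22, 14, 147] [327.6, 290.6]
side [337, 294, 8, 11, 59] [340.1, 299.1]
side [326, 300, 8, 12, 58] [329.0, 305.3]
side [405, 329, 13, 19, 161] [411.0, 338.3]
side [421, 334, 7, 23, 83] [423.8, 344.6]
side [289, 346, 31, 8, 163] [303.7, 349.8]
side [252, 362, 14, 16, 162] [258.0, 369.2]
side [614, 396, 16, 15, 123] [622.1, 403.1]
side [214, 426, 22, 17, 181] [225.2, 432.3]
```

View pics/c1.png

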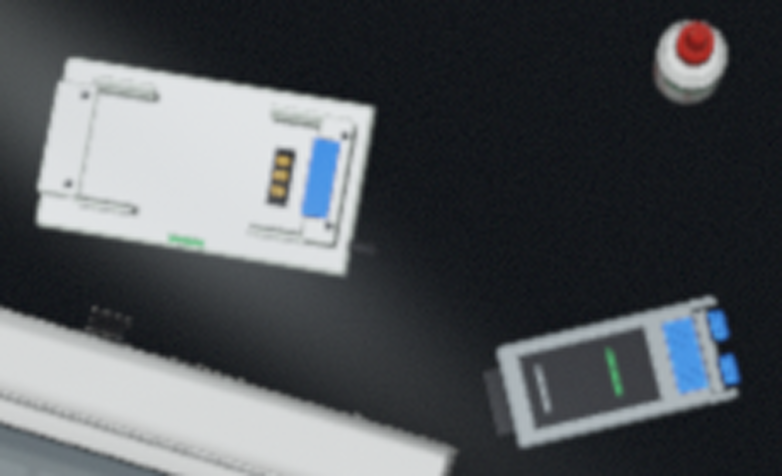

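View pics/c2.png

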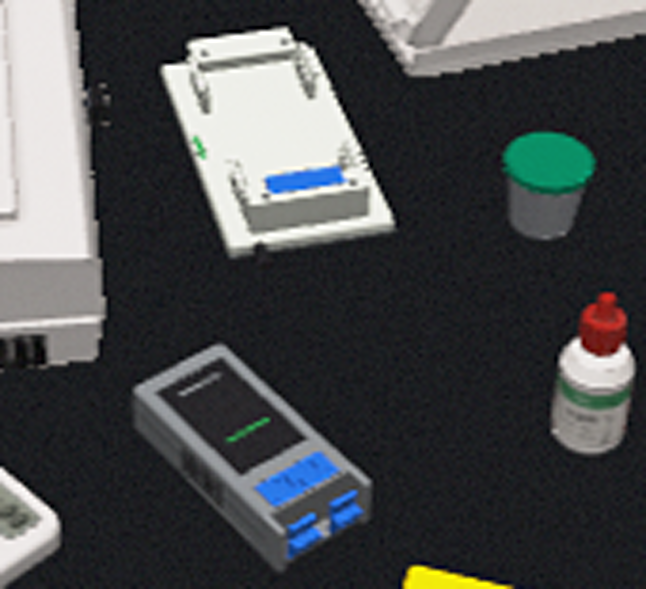

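Both crops confirm the choice: the grey pack has its tongue on the left at c1 (495,400) and two blue tabs at c1 (718,325) and (729,370). In the cradle, the lip is on the left at c1 (65,135) and the blue ledge on the right at (320,178). Next I'll measure both.

Run:
```python
from h import *
t,s=load("top0"),load("side0")
f=lambda p:(p[0]/3.4+180-.35,p[1]/3.4+145-.35)
g=lambda p:(p[0]/3.8+250-.35,p[1]/3.8+165-.35)
pr=lambda *a:print(*[np.round(x*1000,1) if isinstance(x,np.ndarray) else x for x in a])
print("cam top",-t["extrinsics"][:3,:3].T@t["extrinsics"][:3,3])
pr("pad tri",tri(t,(381.1,249.1),s,(327.6,290.6)))
pr("pad plane",plane(t,381.1,249.1,.028),plane(s,327.6,290.6,.028))
pr("ledge tri",tri(t,(273.9,196.8),s,(329.7,211.9)));pr("ledge plane",plane(t,273.9,196.8,.033),plane(s,329.7,211.9,.033))
# masks
img=t["image"].astype(int);hsv=cv2.cvtColor(t["image"],cv2.COLOR_RGB2HSV)
def refine(mask,box,name,z):
    m=np.zeros_like(mask);x,y,w,h=box;m[y:y+h,x:x+w]=mask[y:y+h,x:x+w]
    cs,_=cv2.findContours(m,cv2.RETR_EXTERNAL,cv2.CHAIN_APPROX_NONE);c=max(cs,key=cv2.contourArea)
    W=np.array([plane(t,*q[0],z)[:2] for q in c],np.float32)*1000
    r=cv2.minAreaRect(W);print(name,np.round(r[0],1),np.round(r[1],1),round(r[2],2),np.round(cv2.boxPoints(r),1).tolist())
refine(cv2.inRange(t["image"],(60,60,60),(255,255,255)),(320,225,85,55),"pack",.028)
refine(cv2.inRange(t["image"],(110,110,110),(255,255,255)),(185,155,110,75),"cradle",.010)
P=[plane(t,*f(p),.028)[:2] for p in((497,347),(520,446),(737,393),(712,298))]
pr("packcorners",*P);C=[plane(t,*f(p),.010)[:2] for p in((70,57),(375,105),(347,274),(37,226))];pr("cradle c",*C)
pr([np.linalg.norm(P[i]-P[(i+1)%4])*1000 for i in range(4)],[np.linalg.norm(C[i]-C[(i+1)%4])*1000 for i in range(4)])
pr("center",np.mean(P,0),np.mean(C,0))
ang=lambda v:np.degrees(np.arctan2(v[1],v[0]))
print("pack +y dir",ang(P[2]-P[1]),ang(P[3]-P[0]),"cradle +y",ang(C[1]-C[0]),ang(C[2]-C[3]), "x dirs",ang(P[0]-P[1]),ang(P[3]-P[2]),ang(C[0]-C[3]),ang(C[1]-C[2]))
for n,a,b in(("pack nose corner top side view",(220,346),(135,390)),("pack tab ends",(370,485),(280,570))):
    pr(n,plane(s,*g(a),.028),plane(s,*g(b),.028 if b[1]<500 else 0))
pr("cradle side z0/10",plane(s,*g((163,68)),.01),plane(s,*g((232,250)),.01),plane(s,*g((394,225)),.01))
for n,u in(("cup",(300,129)),("bottle cap",(383.5,157)),("timer",(355,327))):pr(n,plane(t,*u,.043 if n=="cup" else .088 if n[0]=='b' else .018))
```

```text
cam top [ 0.41477898 -0.35277628  1.12438955]
pad tri [ 493.4 -436.3   25. ]
pad plane [ 493.1 -436.1   28. ] [ 492.2 -438.8   28. ]
ledge tri [ 584.3 -244.3   29.2]
ledge plane [ 583.8 -244.7   33. ] [ 582.2 -248.5   33. ]
pack [ 483.1 -396.5] [ 55.7 126.9] 14.09 [[440.6000061035156, -341.70001220703125], [471.5, -464.79998779296875], [525.5, -451.29998779296875], [494.6000061035156, -328.20001220703125]]
cradle [ 593.4 -178.8] [172.2  93.3] 81.0 [[533.7999877929688, -256.5], [626.0, -271.20001220703125], [653.0, -101.0999984741211], [560.7999877929688, -86.5]]
packcorners [ 496.2 -338.2] [ 444.9 -350.8] [ 473.7 -463.2] [ 523.1 -450.1]
cradle c [ 651.5 -106. ] [ 626.9 -270.9] [ 535.6 -257.7] [559.5 -91.2]
[np.float64(52.871299720837335), np.float64(115.99939364271597), np.float64(51.12867165126743), np.float64(115.03141445192918)] [np.float64(166.76152601464813), np.float64(92.27888669598535), np.float64(168.14187645714784), np.float64(93.1224014583976)]
center [ 484.5 -400.6] [ 593.4 -181.5]
pack +y dir -75.59542208998467 -76.46250096260796 cradle +y -98.48199482288913 -98.19629514258693 x dirs 13.760325129153632 14.837882079216525 -9.11807478512169 -8.268116481193815
pack nose corner top side view [ 493.7 -344.4   28. ] [ 444.4 -356.8   28. ]
pack tab ends [ 521.8 -455.4   28. ] [ 473.5 -464.2    0. ]
cradle side z0/10 [560.4 -97.9  10. ] [ 534.9 -262.1   10. ] [ 623.1 -276.5   10. ]
cup [ 704.8 -289.8   43. ]
bottle cap [ 645.5 -435.    88. ]
timer [ 355.5 -391.4   18. ]
```

Run:
```python
from h import *
t,s=load("top0"),load("side0")
for a in((128,254),(258,293),(244,347),(113,318)):
  for b in((247,84),(238,157),(193,180)):
    p=tri(t,a,s,b); print(a,b,p.round(3),np.abs(proj(t,p)-a).max().round(1))
```

```text
(128, 254) (247, 84) [ 0.475 -0.061  0.245] 5.7
(128, 254) (238, 157) [0.475 0.014 0.03 ] 2.2
(128, 254) (193, 180) [ 0.425  0.04  -0.028] 30.9
(258, 293) (247, 84) [ 0.42  -0.26   0.347] 5.0
(258, 293) (238, 157) [ 0.41  -0.24   0.203] 2.2
(258, 293) (193, 180) [ 0.37  -0.229  0.164] 28.1
(244, 347) (247, 84) [ 0.386 -0.258  0.356] 31.3
(244, 347) (238, 157) [ 0.37  -0.236  0.214] 24.2
(244, 347) (193, 180) [ 0.329 -0.216  0.16 ] 0.8
(113, 318) (247, 84) [ 0.426 -0.071  0.266] 36.0
(113, 318) (238, 157) [0.416 0.003 0.059] 28.2
(113, 318) (193, 180) [ 0.366  0.056 -0.033] 1.4
```

Request:
jog_arm([
  {"dz": -25,"grip": 0},
  {"dz": -25},
  {"dz": -25},
  {"dz": -25},
  {"dz": -15},
])

```text
$.plan[0]: bad value
```

Request:
jog_arm([
  {"dx": 0,"dy": 0,"dz": -25,"ax": 0,"ay": 0,"az": 0,"grip": 0},
  {"dx": 0,"dy": 0,"dz": -25,"ax": 0,"ay": 0,"az": 0,"grip": 0},
  {"dx": 0,"dy": 0,"dz": -25,"ax": 0,"ay": 0,"az": 0,"grip": 0},
  {"dx": 0,"dy": 0,"dz": -25,"ax": 0,"ay": 0,"az": 0,"grip": 0},
  {"dx": 0,"dy": 0,"dz": -15,"ax": 0,"ay": 0,"az": 0,"grip": 0},
])

```text
clock: 0.52
position: [0.1543, 0.5539, 0.5222]
ee_rot: [0.0, 0.135, 0.991, 0.001]
contact_force: [0.5, 0.1, -0.2]
width: 0.0855
gripper_force: 0.0
```

Request:
jog_arm([
  {"dx": -20.5,"dy": -29.7,"dz": 0,"ax": 0,"ay": 0,"az": 0,"grip": 0},
  {"dx": -20.5,"dy": -29.7,"dz": 0,"ax": 0,"ay": 0,"az": 0,"grip": 0},
  {"dx": -20.5,"dy": -29.7,"dz": 0,"ax": 0,"ay": 0,"az": 0,"grip": 0},
  {"dx": -20.5,"dy": -29.7,"dz": 0,"ax": 0,"ay": 0,"az": 0,"grip": 0},
  {"dx": -20.5,"dy": -29.7,"dz": 0,"ax": 0,"ay": 0,"az": 0,"grip": 0},
  {"dx": -20.5,"dy": -29.7,"dz": 0,"ax": 0,"ay": 0,"az": 0,"grip": 0},
  {"dx": -20.5,"dy": -29.7,"dz": 0,"ax": 0,"ay": 0,"az": 0,"grip": 0},
  {"dx": -20.5,"dy": -29.7,"dz": 0,"ax": 0,"ay": 0,"az": 0,"grip": 0},
  {"dx": -20.5,"dy": -29.7,"dz": 0,"ax": 0,"ay": 0,"az": 0,"grip": 0},
  {"dx": -20.5,"dy": -29.7,"dz": 0,"ax": 0,"ay": 0,"az": 0,"grip": 0},
  {"dx": -20.5,"dy": -29.7,"dz": 0,"ax": 0,"ay": 0,"az": 0,"grip": 0},
  {"dx": -20.5,"dy": -29.7,"dz": 0,"ax": 0,"ay": 0,"az": 0,"grip": 0},
  {"dx": -20.5,"dy": -29.7,"dz": 0,"ax": 0,"ay": 0,"az": 0,"grip": 0},
  {"dx": -20.5,"dy": -29.7,"dz": 0,"ax": 0,"ay": 0,"az": 0,"grip": 0},
])

```text
clock: 1.68
position: [0.3188, 0.0747, 0.5196]
ee_rot: [0.0, 0.135, 0.991, 0.0]
contact_force: [1.2, 0.1, -0.5]
width: 0.0855
gripper_force: 0.0
```

Request:
jog_arm([
  {"dx": -20.5,"dy": -29.7,"dz": 0,"ax": 0,"ay": 0,"az": 0,"grip": 0},
  {"dx": -20.5,"dy": -29.7,"dz": 0,"ax": 0,"ay": 0,"az": 0,"grip": 0},
  {"dx": -20.5,"dy": -29.7,"dz": 0,"ax": 0,"ay": 0,"az": 0,"grip": 0},
  {"dx": -20.5,"dy": -29.7,"dz": 0,"ax": 0,"ay": 0,"az": 0,"grip": 0},
  {"dx": -20.5,"dy": -29.7,"dz": 0,"ax": 0,"ay": 0,"az": 0,"grip": 0},
  {"dx": -20.5,"dy": -29.7,"dz": 0,"ax": 0,"ay": 0,"az": 0,"grip": 0},
  {"dx": -20.5,"dy": -29.7,"dz": 0,"ax": 0,"ay": 0,"az": 0,"grip": 0},
  {"dx": -20.5,"dy": -29.7,"dz": 0,"ax": 0,"ay": 0,"az": 0,"grip": 0},
  {"dx": -20.5,"dy": -29.7,"dz": 0,"ax": 0,"ay": 0,"az": 0,"grip": 0},
  {"dx": -20.5,"dy": -29.7,"dz": 0,"ax": 0,"ay": 0,"az": 0,"grip": 0},
  {"dx": -20.5,"dy": -29.7,"dz": 0,"ax": 0,"ay": 0,"az": 0,"grip": 0},
  {"dx": -20.5,"dy": -29.7,"dz": 0,"ax": 0,"ay": 0,"az": 0,"grip": 0},
  {"dx": -20.5,"dy": -29.7,"dz": 0,"ax": 0,"ay": 0,"az": 0,"grip": 0},
  {"dx": -20.5,"dy": -29.7,"dz": 0,"ax": 0,"ay": 0,"az": 0,"grip": 0},
  {"dx": 0,"dy": 0,"dz": 0,"ax": 0,"ay": 0,"az": 1,"grip": 0},
  {"dx": 0,"dy": 0,"dz": 0,"ax": 0,"ay": 0,"az": 1,"grip": 0},
  {"dx": 0,"dy": 0,"dz": 0,"ax": 0,"ay": 0,"az": 1,"grip": 0},
  {"dx": 0,"dy": 0,"dz": 0,"ax": 0,"ay": 0,"az": 1,"grip": 0},
  {"dx": 0,"dy": 0,"dz": 0,"ax": 0,"ay": 0,"az": 1,"grip": 0},
])

```text
clock: 3.27
position: [0.4841, -0.4016, 0.5188]
ee_rot: [-0.001, 0.39, 0.921, 0.0]
contact_force: [-0.4, -0.4, -0.1]
width: 0.0855
gripper_force: 0.0
```

Request:
jog_arm([
  {"dx": 0,"dy": 0,"dz": 30,"ax": 0,"ay": 0,"az": 1,"grip": 0},
  {"dx": 0,"dy": 0,"dz": 30,"ax": 0,"ay": 0,"az": 1,"grip": 0},
  {"dx": 0,"dy": 0,"dz": 30,"ax": 0,"ay": 0,"az": 1,"grip": 0},
  {"dx": 0,"dy": 0,"dz": 30,"ax": 0,"ay": 0,"az": 1,"grip": 0},
  {"dx": 0,"dy": 0,"dz": 30,"ax": 0,"ay": 0,"az": 1,"grip": 0},
  {"dx": 0,"dy": 0,"dz": 30,"ax": 0,"ay": 0,"az": 0,"grip": 0},
  {"dx": 0,"dy": 0,"dz": 20,"ax": 0,"ay": 0,"az": 0,"grip": 0},
  {"dx": 0,"dy": 0,"dz": 0,"ax": 0,"ay": 0,"az": 0,"grip": 0},
])

```text
clock: 3.93
position: [0.4827, -0.3999, 0.314]
ee_rot: [-0.006, 0.613, 0.79, 0.001]
contact_force: [-0.2, 0.3, -0.6]
width: 0.0852
gripper_force: 0.0
```

Request:
jog_arm([
  {"dx": 0,"dy": 0,"dz": 30,"ax": 0,"ay": 0,"az": 0,"grip": 0},
  {"dx": 0,"dy": 0,"dz": 30,"ax": 0,"ay": 0,"az": 0,"grip": 0},
  {"dx": 0,"dy": 0,"dz": 30,"ax": 0,"ay": 0,"az": 0,"grip": 0},
  {"dx": 0,"dy": 0,"dz": 25,"ax": 0,"ay": 0,"az": 0,"grip": 0},
  {"dx": 0,"dy": 0,"dz": 15,"ax": 0,"ay": 0,"az": 0,"grip": 0},
  {"dx": 0,"dy": 0,"dz": 6,"ax": 0,"ay": 0,"az": 0,"grip": 0},
  {"dx": 0,"dy": 0,"dz": 0,"ax": 0,"ay": 0,"az": 0,"grip": 0},
  {"dx": 0,"dy": 0,"dz": 0,"ax": 0,"ay": 0,"az": 0,"grip": 0.3},
  {"dx": 0,"dy": 0,"dz": 0,"ax": 0,"ay": 0,"az": 0,"grip": 0.6},
  {"dx": 0,"dy": 0,"dz": 0,"ax": 0,"ay": 0,"az": 0,"grip": 1},
  {"dx": 0,"dy": 0,"dz": 0,"ax": 0,"ay": 0,"az": 0,"grip": 1},
  {"dx": 0,"dy": 0,"dz": 0,"ax": 0,"ay": 0,"az": 0,"grip": 1},
  {"dx": 0,"dy": 0,"dz": 0,"ax": 0,"ay": 0,"az": 0,"grip": 1},
], grip_force=50)

```text
clock: 5.02
position: [0.4846, -0.4018, 0.1858]
ee_rot: [0.002, 0.613, 0.79, -0.0]
contact_force: [-0.4, -0.0, 6.7]
width: 0.0523
gripper_force: 54.8
```

Request:
jog_arm([
  {"dx": 0,"dy": 0,"dz": 0,"ax": 0,"ay": 0,"az": 0,"grip": 1},
  {"dx": 0,"dy": 0,"dz": -10,"ax": 0,"ay": 0,"az": 0,"grip": 1},
  {"dx": 0,"dy": 0,"dz": -30,"ax": 0,"ay": 0,"az": 0,"grip": 1},
  {"dx": 0,"dy": 0,"dz": -30,"ax": 0,"ay": 0,"az": 0,"grip": 1},
  {"dx": 0,"dy": 0,"dz": -30,"ax": 0,"ay": 0,"az": 0,"grip": 1},
  {"dx": 0,"dy": 0,"dz": 0,"ax": 0,"ay": 0,"az": 0,"grip": 1},
  {"dx": 0,"dy": 0,"dz": 0,"ax": 0,"ay": 0,"az": 0,"grip": 1},
])

```text
clock: 5.6
position: [0.4844, -0.4015, 0.2861]
ee_rot: [0.002, 0.613, 0.79, -0.0]
contact_force: [-0.6, 0.2, -3.1]
width: 0.0524
gripper_force: 53.9
```

Run:
```python
from rig import sensors, imaging
import cv2, numpy as np
for n in("top","side"):
    d=imaging.get_image(n); np.savez(f"{n}1.npz",**{k:d[k] for k in("image","K","extrinsics")})
t=np.load("top1.npz")["image"][150:330,260:460,::-1];s=np.load("side1.npz")["image"][150:330,240:440,::-1]
cv2.imwrite("pics/d.png",cv2.resize(np.hstack([t,s]),None,fx=2,fy=2,interpolation=cv2.INTER_CUBIC))
x=sensors.get_state();print(x["position"],x["ee_rot"],x["contact_force"],x["moment"],x["width"])
```

```text
[ 0.48347341 -0.40060005  0.2827958 ] [-1.21769119e-03  6.12703552e-01  7.90311848e-01  2.40517826e-04] [ 0.23504614 -0.15317171 -2.98652183] [-0.01164523 -0.01634308 -0.01231255] 0.052547644284333034
```

View pics/d.png

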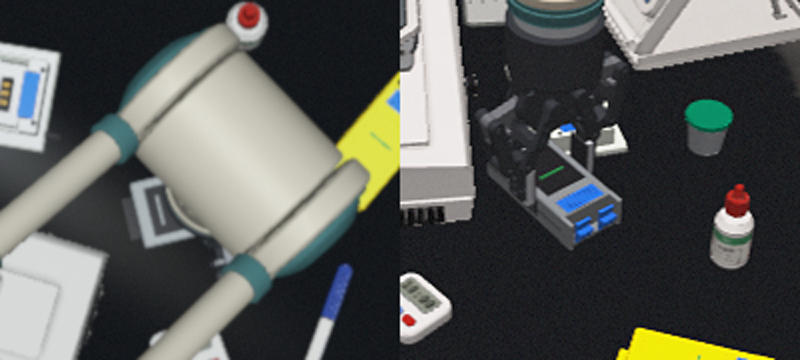

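The pack is held level. Its nose is visible in the top view (left half, about (145,215)), and its pad and tabs in the side view (right half, about (580,200)). The cup, bottle and timer have not moved. Next I'll measure the in-hand offset.

Run:
```python
from h import *
from rig import sensors,imaging
for _ in range(5):
    imaging.get_image("top");x=sensors.get_state();print(x["clock"],x["position"].round(4),x["ee_rot"].round(4),R.from_quat(np.roll(x["ee_rot"],-1)).as_matrix()[:,0].round(3))
s0,s,t0,t=load("side0"),load("side1"),load("top0"),load("top1")
hsv=cv2.cvtColor(s["image"],cv2.COLOR_RGB2HSV);m=cv2.inRange(hsv,(100,150,100),(118,255,255))
k,l,st,c=cv2.connectedComponentsWithStats(m)
for i in range(1,k):
    if st[i,4]>12 and 300<c[i][0]<360 and 200<c[i][1]<320:
        print(st[i],c[i])
        for z in(.11,.120,.125,.13,.14):print(z,plane(s,*c[i],z).round(4))
# gray body nose edge line in top
P=t["image"][225:285,315:365].max(2)
for r in range(0,60,6):print(225+r,P[r].tolist()[:50:1][5:40])
```

```text
5.75 [ 0.4834 -0.4005  0.282 ] [-1.900e-03  6.127e-01  7.903e-01  3.000e-04] [-0.249  0.968  0.003]
5.8 [ 0.4834 -0.4006  0.2818] [-2.000e-03  6.127e-01  7.903e-01  3.000e-04] [-0.249  0.968  0.004]
5.85 [ 0.4835 -0.4007  0.2818] [-2.000e-03  6.127e-01  7.903e-01  3.000e-04] [-0.249  0.968  0.004]
5.9 [ 0.4837 -0.4009  0.2819] [-1.700e-03  6.127e-01  7.903e-01  3.000e-04] [-0.249  0.968  0.003]
5.95 [ 0.4838 -0.401   0.2821] [-1.500e-03  6.127e-01  7.903e-01  2.000e-04] [-0.249  0.968  0.003]
[320 212   8   4  21] [323.28571429 213.28571429]
0.11 [ 0.5291 -0.3324  0.11  ]
0.12 [ 0.5239 -0.3435  0.12  ]
0.125 [ 0.5214 -0.349   0.125 ]
0.13 [ 0.5188 -0.3545  0.13  ]
0.14 [ 0.5137 -0.3655  0.14  ]
[319 242  23  14 153] [329.5751634  248.48366013]
0.11 [ 0.5014 -0.421   0.11  ]
0.12 [ 0.4967 -0.4307  0.12  ]
0.125 [ 0.4944 -0.4355  0.125 ]
0.13 [ 0.492  -0.4403  0.13  ]
0.14 [ 0.4874 -0.4499  0.14  ]
[339 252   9  13  73] [342.53424658 257.76712329]
0.11 [ 0.5119 -0.4495  0.11  ]
0.12 [ 0.507  -0.4587  0.12  ]
0.125 [ 0.5046 -0.4633  0.125 ]
0.13 [ 0.5022 -0.4679  0.13  ]
0.14 [ 0.4974 -
[... 1147 characters left out ...]
 90, 144, 145, 107, 77, 68, 58, 59, 85, 129, 162, 158, 127, 102, 98, 108, 123]
261 [52, 51, 52, 66, 77, 80, 78, 77, 80, 124, 167, 184, 187, 187, 184, 159, 111, 79, 74, 79, 117, 150, 126, 82, 73, 73, 72, 68, 57, 51, 64, 85, 110, 140, 162]
267 [51, 52, 49, 52, 58, 75, 83, 82, 80, 79, 93, 147, 180, 188, 188, 187, 179, 142, 110, 118, 132, 150, 162, 168, 173, 181, 185, 186, 187, 187, 188, 187, 184, 177, 168]
273 [49, 51, 50, 50, 49, 49, 50, 49, 48, 48, 49, 58, 98, 125, 128, 121, 108, 88, 70, 62, 57, 50, 46, 43, 41, 43, 39, 42, 40, 40, 38, 38, 40, 37, 35]
279 [48, 48, 47, 48, 48, 47, 47, 48, 46, 49, 46, 47, 48, 45, 46, 48, 46, 46, 43, 45, 44, 46, 43, 44, 44, 42, 41, 43, 42, 41, 43, 42, 40, 38, 40]
```

Request:
jog_arm([
  {"dx": 0,"dy": 0,"dz": -25,"ax": 0,"ay": 0,"az": 0,"grip": 1},
  {"dx": 0,"dy": 0,"dz": -25,"ax": 0,"ay": 0,"az": 0,"grip": 1},
  {"dx": 0,"dy": 34.3,"dz": 0,"ax": 0,"ay": 0,"az": 0,"grip": 1},
  {"dx": 0,"dy": 34.3,"dz": 0,"ax": 0,"ay": 0,"az": 0,"grip": 1},
  {"dx": 0,"dy": 34.3,"dz": 0,"ax": 0,"ay": 0,"az": 0,"grip": 1},
  {"dx": 0,"dy": 34.3,"dz": 0,"ax": 0,"ay": 0,"az": 0,"grip": 1},
  {"dx": 0,"dy": 34.3,"dz": 0,"ax": 0,"ay": 0,"az": 0,"grip": 1},
  {"dx": 35,"dy": 0,"dz": 0,"ax": 0,"ay": 0,"az": 0,"grip": 1},
  {"dx": 35,"dy": 0,"dz": 0,"ax": 0,"ay": 0,"az": 0,"grip": 1},
  {"dx": 35,"dy": 0,"dz": 0,"ax": 0,"ay": 0,"az": 0,"grip": 1},
  {"dx": 35,"dy": 0,"dz": 0,"ax": 0,"ay": 0,"az": 0,"grip": 1},
  {"dx": 35,"dy": 0,"dz": 0,"ax": 0,"ay": 0,"az": 0,"grip": 1},
  {"dx": 35.8,"dy": 0,"dz": 0,"ax": 0,"ay": 0,"az": 0,"grip": 1},
  {"dx": 0,"dy": 0,"dz": 0,"ax": 0,"ay": 0,"az": 0.95,"grip": 1},
  {"dx": 0,"dy": 0,"dz": 0,"ax": 0,"ay": 0,"az": 0.95,"grip": 1},
  {"dx": 0,"dy": 0,"dz": 0,"ax": 0,"ay": 0,"az": 0.95,"grip": 1},
  {"dx": 0,"dy": 0,"dz": 0,"ax": 0,"ay": 0,"az": 0.95,"grip": 1},
  {"dx": 0,"dy": 0,"dz": 0,"ax": 0,"ay": 0,"az": 0,"grip": 1},
  {"dx": 0,"dy": 0,"dz": 0,"ax": 0,"ay": 0,"az": 0,"grip": 1},
])

```text
clock: 7.53
position: [0.5976, -0.1543, 0.333]
ee_rot: [-0.001, 0.756, 0.655, -0.0]
contact_force: [-0.0, -0.3, -2.1]
width: 0.0527
gripper_force: 53.9
```

Request:
jog_arm([
  {"dx": 0,"dy": 0,"dz": 0,"ax": 0,"ay": -0.835,"az": 0,"grip": 1},
  {"dx": 0,"dy": 0,"dz": 0,"ax": 0,"ay": -0.835,"az": 0,"grip": 1},
  {"dx": 0,"dy": 0,"dz": 0,"ax": 0,"ay": -0.83,"az": 0,"grip": 1},
  {"dx": 0,"dy": 0,"dz": 0,"ax": 0,"ay": 0,"az": 0,"grip": 1},
  {"dx": 0,"dy": 0,"dz": 0,"ax": 0,"ay": 0,"az": 0,"grip": 1},
])

```text
clock: 7.95
position: [0.5977, -0.1536, 0.3332]
ee_rot: [0.084, 0.75, 0.649, -0.098]
contact_force: [-0.2, -1.1, -2.9]
width: 0.0527
gripper_force: 53.9
```

```bash
cat > look.py <<'E'
import sys
from rig import sensors, imaging
from h import *
k=sys.argv[1]
for n in("top","side"):
    d=imaging.get_image(n); np.savez(f"{n}{k}.npz",**{q:d[q] for q in("image","K","extrinsics")})
t=np.load(f"top{k}.npz")["image"][110:290,160:360,::-1];s=np.load(f"side{k}.npz")["image"][120:300,240:440,::-1]
cv2.imwrite(f"pics/l{k}.png",cv2.resize(np.hstack([t,s]),None,fx=2,fy=2,interpolation=cv2.INTER_CUBIC))
E
cat > st.py <<'E'
from rig import sensors
from h import *
x=sensors.get_state();M=R.from_quat(np.roll(x["ee_rot"],-1)).as_matrix()
p=x["position"]*1000;C=np.array([593,-183.3]);a=np.radians(-98.4);yd=np.array([np.cos(a),np.sin(a)]);xd=np.array([yd[1],-yd[0]])
th=np.degrees(np.arcsin(-M[2,0]));yaw=np.degrees(np.arctan2(M[1,0],M[0,0]));roll=np.degrees(np.arcsin(M[2,1]))
q=np.array([(p[:2]-C)@xd,(p[:2]-C)@yd,p[2]]);c,s=np.cos(np.radians(th)),np.sin(np.radians(th))
print("clock",x["clock"],"TCP cradle x,y,z",q.round(1),"tilt",th.round(2),"toolx yaw",yaw.round(2),"roll",roll.round(2))
print("nose bottom y,z",(q[1]-(68*c-184.3*s)).round(1),(q[2]-(68*s+184.3*c)).round(1),"F",x["contact_force"].round(1),"M",x["moment"].round(2),"w",round(x["width"],4))
E
python3 look.py 2; python3 st.py
```

```text
clock 8.05 TCP cradle x,y,z [ -0.4 -29.3 333.5] tilt 14.86 toolx yaw 81.66 roll -0.03
nose bottom y,z -47.7 137.9 F [ 0.2  0.6 -2.2] M [ 0.22 -0.03 -0.03] w 0.0529
```

View pics/l2.png

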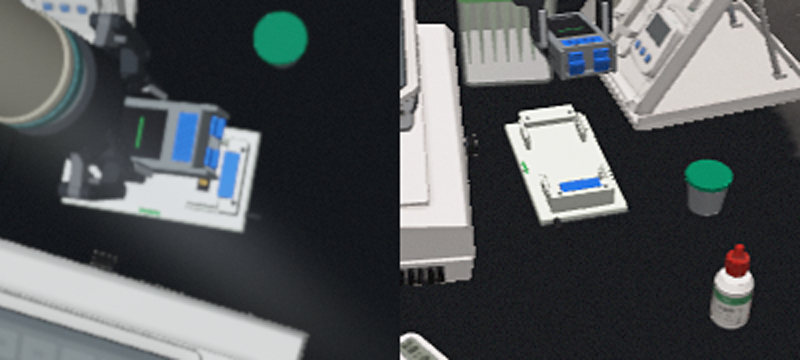

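The pack is tilted above the cradle with its tab end raised. In the left half its pad is at (183,135) and the ledge at (230,175); the cradle is unobstructed in the side view. Next I'll check the tool-to-camera offsets using the pad.

```bash
cat > pad.py <<'E'
import sys
from h import *
from rig import sensors
k=sys.argv[1];x=sensors.get_state();M=R.from_quat(np.roll(x["ee_rot"],-1)).as_matrix();p=x["position"]
pad=p+M@np.array([-.038,0,.1843-.028]);led=None
for n in("top","side"):
    d=load(n+k);m=cv2.inRange(cv2.cvtColor(d["image"],cv2.COLOR_RGB2HSV),(100,150,100),(118,255,255))
    _,l,st,c=cv2.connectedComponentsWithStats(m);u=proj(d,pad)
    print(n,"pred pad",u.round(1),[(c[i].round(1).tolist(),int(st[i,4])) for i in range(1,len(st)) if st[i,4]>12 and np.hypot(*(c[i]-u))<45])
    i=min((i for i in range(1,len(st)) if st[i,4]>60),key=lambda i:np.hypot(*(c[i]-u)))
    e=plane(d,*c[i],pad[2])-pad;print("  meas-pred mm",(e*1000).round(1),"along nose(tool x proj)",(e@M[:,0]*1000).round(1),"lat tool y",(e@M[:,1]*1000).round(1))
E
python3 pad.py 2
```

```text
top pred pad [254.6 178.9] [([252.2, 178.0], 201), ([268.2, 172.7], 65), ([265.1, 188.5], 55), ([273.9, 196.9], 130)]
  meas-pred mm [1.4 3.7 0. ] along nose(tool x proj) 3.7 lat tool y 0.9
side pred pad [330.3 139.2] [([330.5, 140.0], 53), ([340.1, 149.4], 78), ([327.5, 151.1], 78)]
  meas-pred mm [-21.1 -34.5   0. ] along nose(tool x proj) -35.9 lat tool y -15.9
```

Request:
jog_arm([
  {"dx": 6.4,"dy": -0.6,"dz": 24.2,"ax": 0,"ay": 0,"az": 0,"grip": 1},
  {"dx": 6.4,"dy": 0,"dz": 24.2,"ax": 0,"ay": 0,"az": 0,"grip": 1},
  {"dx": 6.4,"dy": 0,"dz": 24.2,"ax": 0,"ay": 0,"az": 0,"grip": 1},
  {"dx": 6.4,"dy": 0,"dz": 24.2,"ax": 0,"ay": 0,"az": 0,"grip": 1},
  {"dx": 2.6,"dy": 0,"dz": 9.7,"ax": 0,"ay": 0,"az": 0,"grip": 1},
  {"dx": 1.3,"dy": 0,"dz": 4.8,"ax": 0,"ay": 0,"az": 0,"grip": 1},
  {"dx": 0,"dy": 0,"dz": 0,"ax": 0,"ay": 0,"az": 0,"grip": 1},
  {"dx": 0,"dy": 0,"dz": 0,"ax": 0,"ay": 0,"az": 0,"grip": 1},
  {"dx": 0,"dy": 0,"dz": 0,"ax": 0,"ay": 0,"az": 0,"grip": 1},
])

```text
clock: 8.8
position: [0.5978, -0.1549, 0.2202]
ee_rot: [0.087, 0.75, 0.648, -0.098]
contact_force: [0.2, -0.1, -2.4]
width: 0.0525
gripper_force: 53.9
```

```bash
sed -i 's/593,-183.3/592.6,-184.6/' st.py; sed -i 's/>60),/>40),/' pad.py; python3 look.py 3; python3 st.py; python3 pad.py 3
```

```text
clock 8.9 TCP cradle x,y,z [ -0.6 -30.2 220.1] tilt 15.02 toolx yaw 81.59 roll 0.17
nose bottom y,z -48.1 24.5 F [-0.  -0.  -1.6] M [ 0.26 -0.03 -0.01] w 0.0526
top pred pad [263.5 190.9] [([261.8, 189.9], 160), ([275.9, 185.5], 49), ([273.8, 199.1], 45)]
  meas-pred mm [1.7 2.8 0. ] along nose(tool x proj) 2.9 lat tool y 1.3
side pred pad [328.9 188.4] [([329.3, 189.0], 53), ([338.3, 197.9], 69), ([326.7, 199.9], 66), ([329.7, 211.9], 83)]
  meas-pred mm [-0.1 -2.3  0. ] along nose(tool x proj) -2.3 lat tool y 0.3
```

View pics/l3.png

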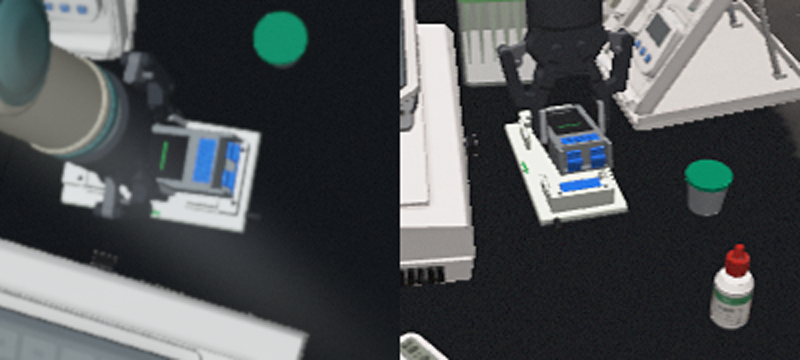

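The pack sits over the cradle with its tabs just above the ledge (left half: tabs at (232,160), side view: pad at (578,138) and ledge at (583,185)). Both cameras put it about 1.8 mm off to tool +y, so I'll correct that while lowering.

Request:
jog_arm([
  {"dx": 1.3,"dy": -1.7,"dz": 4.8,"ax": 0,"ay": 0,"az": 0,"grip": 1},
  {"dx": 1.3,"dy": 0,"dz": 4.8,"ax": 0,"ay": 0,"az": 0,"grip": 1},
  {"dx": 0.3,"dy": 0,"dz": 1,"ax": 0,"ay": 0,"az": 0,"grip": 1},
  {"dx": 0,"dy": 0,"dz": 0,"ax": 0,"ay": 0,"az": 0,"grip": 1},
  {"dx": 0,"dy": 0,"dz": 0,"ax": 0,"ay": 0,"az": 0,"grip": 1},
])

```text
clock: 9.32
position: [0.5953, -0.1542, 0.2074]
ee_rot: [0.085, 0.75, 0.648, -0.099]
contact_force: [-0.4, 0.4, -2.8]
width: 0.0528
gripper_force: 54.0
```

```bash
python3 st.py
```

```text
clock 9.3167 TCP cradle x,y,z [  1.8 -30.5 207.4] tilt 14.99 toolx yaw 81.64 roll -0.02
nose bottom y,z -48.5 11.7 F [-0.4  0.4 -2.8] M [ 0.23 -0.06 -0.02] w 0.0528
```

Request:
jog_arm([
  {"dx": 0.3,"dy": 0,"dz": 1,"ax": 0,"ay": 0,"az": 0,"grip": 1},
  {"dx": 0.3,"dy": 0,"dz": 1,"ax": 0,"ay": 0,"az": 0,"grip": 1},
  {"dx": 0,"dy": 0,"dz": 0,"ax": 0,"ay": 0,"az": 0,"grip": 1},
  {"dx": 0,"dy": 0,"dz": 0,"ax": 0,"ay": 0,"az": 0,"grip": 1},
])

```text
clock: 9.65
position: [0.5953, -0.1545, 0.2061]
ee_rot: [0.086, 0.75, 0.648, -0.099]
contact_force: [-1.9, -1.1, 4.2]
width: 0.0528
gripper_force: 54.6
```

```bash
python3 st.py
```

```text
clock 9.65 TCP cradle x,y,z [  1.7 -30.1 206.1] tilt 15.05 toolx yaw 81.63 roll 0.01
nose bottom y,z -47.9 10.5 F [-1.9 -1.1  4.2] M [ 0.    0.27 -0.  ] w 0.0528
```

Request:
jog_arm([
  {"dx": -0.4,"dy": 0,"dz": -1.4,"ax": 0,"ay": 0,"az": 0,"grip": 1},
  {"dx": 3.9,"dy": 0,"dz": -1,"ax": 0,"ay": 0,"az": 0,"grip": 1},
  {"dx": 3.9,"dy": 0,"dz": -1,"ax": 0,"ay": 0,"az": 0,"grip": 1},
  {"dx": 3.9,"dy": 0,"dz": -1,"ax": 0,"ay": 0,"az": 0,"grip": 1},
  {"dx": 1.9,"dy": 0,"dz": -0.5,"ax": 0,"ay": 0,"az": 0,"grip": 1},
  {"dx": 0,"dy": 0,"dz": 0,"ax": 0,"ay": 0,"az": 0,"grip": 1},
  {"dx": 0,"dy": 0,"dz": 0,"ax": 0,"ay": 0,"az": 0,"grip": 1},
])

```text
clock: 10.23
position: [0.5976, -0.1397, 0.2066]
ee_rot: [0.085, 0.75, 0.648, -0.098]
contact_force: [0.9, 1.0, 0.2]
width: 0.0526
gripper_force: 54.2
```

```bash
python3 st.py
```

```text
clock 10.2333 TCP cradle x,y,z [  1.6 -45.1 206.6] tilt 14.94 toolx yaw 81.63 roll 0.03
nose bottom y,z -63.3 11.0 F [0.9 1.  0.2] M [ 0.43 -0.09 -0.03] w 0.0526
```

Request:
jog_arm([
  {"dx": 1,"dy": 0,"dz": -0.3,"ax": 0,"ay": 0,"az": 0,"grip": 1},
  {"dx": 1,"dy": 0,"dz": -0.3,"ax": 0,"ay": 0,"az": 0,"grip": 1},
  {"dx": 1,"dy": 0,"dz": -0.3,"ax": 0,"ay": 0,"az": 0,"grip": 1},
  {"dx": 0,"dy": 0,"dz": 0,"ax": 0,"ay": 0,"az": 0,"grip": 1},
  {"dx": 0,"dy": 0,"dz": 0,"ax": 0,"ay": 0,"az": 0,"grip": 1},
])

```text
clock: 10.65
position: [0.5978, -0.1373, 0.2068]
ee_rot: [0.085, 0.75, 0.648, -0.099]
contact_force: [0.5, -2.0, -0.8]
width: 0.0531
gripper_force: 54.2
```

```bash
python3 st.py;python3 look.py 4; python3 pad.py 4
```

```text
clock 10.65 TCP cradle x,y,z [  1.8 -47.6 206.8] tilt 14.99 toolx yaw 81.62 roll -0.0
nose bottom y,z -65.6 11.2 F [ 0.5 -2.  -0.8] M [ 0.04 -0.03 -0.04] w 0.0531
top pred pad [254.2 192.2] [([252.5, 191.2], 152), ([266.2, 186.8], 40), ([273.9, 196.9], 130), ([263.9, 200.4], 37)]
  meas-pred mm [1.6 2.9 0. ] along nose(tool x proj) 3.0 lat tool y 1.1
side pred pad [325.  188.8] [([325.7, 189.6], 54), ([334.2, 198.4], 65), ([322.7, 200.4], 62), ([329.8, 211.8], 84)]
  meas-pred mm [ 0.2 -2.7 -0. ] along nose(tool x proj) -2.6 lat tool y 0.6
```

Request:
jog_arm([
  {"dx": -5.9,"dy": 0,"dz": 2.6,"ax": 0,"ay": 0.333,"az": 0,"grip": 1},
  {"dx": -6,"dy": 0,"dz": 2.5,"ax": 0,"ay": 0.333,"az": 0,"grip": 1},
  {"dx": 0,"dy": 0,"dz": 0,"ax": 0,"ay": 0,"az": 0,"grip": 1},
  {"dx": 0,"dy": 0,"dz": 0,"ax": 0,"ay": 0,"az": 0,"grip": 1},
])

```text
clock: 11.08
position: [0.5959, -0.1503, 0.2048]
ee_rot: [0.063, 0.754, 0.65, -0.073]
contact_force: [0.2, -0.4, 0.2]
width: 0.0524
gripper_force: 54.2
```

```bash
python3 st.py
```

```text
clock 11.0833 TCP cradle x,y,z [  1.8 -34.5 204.8] tilt 11.03 toolx yaw 81.56 roll 0.0
nose bottom y,z -65.9 10.9 F [ 0.2 -0.4  0.2] M [ 0.03 -0.01 -0.01] w 0.0524
```

Request:
jog_arm([
  {"dx": -5.4,"dy": 0,"dz": 2.4,"ax": 0,"ay": 0.333,"az": 0,"grip": 1},
  {"dx": -5.6,"dy": 0,"dz": 2.5,"ax": 0,"ay": 0.333,"az": 0,"grip": 1},
  {"dx": 0,"dy": 0,"dz": 0,"ax": 0,"ay": 0,"az": 0,"grip": 1},
  {"dx": 0,"dy": 0,"dz": 0,"ax": 0,"ay": 0,"az": 0,"grip": 1},
])

```text
clock: 11.42
position: [0.5945, -0.1609, 0.2024]
ee_rot: [0.04, 0.756, 0.652, -0.046]
contact_force: [1.4, 2.6, 3.8]
width: 0.0525
gripper_force: 54.6
```

```bash
python3 st.py
```

```text
clock 11.4167 TCP cradle x,y,z [  1.6 -23.7 202.4] tilt 6.98 toolx yaw 81.58 roll 0.06
nose bottom y,z -68.8 11.2 F [1.4 2.6 3.8] M [ 0.47 -0.01  0.01] w 0.0525
```

Request:
jog_arm([
  {"dx": 0,"dy": 0,"dz": 0,"ax": 0,"ay": 0,"az": 0,"grip": 0.6},
  {"dx": 0,"dy": 0,"dz": 0,"ax": 0,"ay": 0,"az": 0,"grip": 0.3},
  {"dx": 0,"dy": 0,"dz": 0,"ax": 0,"ay": 0,"az": 0,"grip": 0},
  {"dx": 0,"dy": 0,"dz": 0,"ax": 0,"ay": 0,"az": 0,"grip": 0},
  {"dx": 0,"dy": 0,"dz": -20,"ax": 0,"ay": 0,"az": 0,"grip": 0},
  {"dx": 0,"dy": 0,"dz": -30,"ax": 0,"ay": 0,"az": 0,"grip": 0},
  {"dx": 0,"dy": 0,"dz": -30,"ax": 0,"ay": 0.58,"az": 0,"grip": 0},
  {"dx": 0,"dy": 0,"dz": 0,"ax": 0,"ay": 0.58,"az": 0,"grip": 0.5},
  {"dx": 0,"dy": 0,"dz": 0,"ax": 0,"ay": 0,"az": 0,"grip": 1},
  {"dx": 0,"dy": 0,"dz": 0,"ax": 0,"ay": 0,"az": 0,"grip": 1},
])

```text
clock: 12.25
position: [0.5952, -0.1522, 0.2809]
ee_rot: [0.0, 0.757, 0.653, -0.001]
contact_force: [-0.6, -0.8, 0.4]
width: 0.0514
gripper_force: 0.0
```

```bash
python3 look.py 5; python3 st.py
python3 - <<'E'
from h import *
for n in("top","side"):
    d=load(n+"5");m=cv2.inRange(cv2.cvtColor(d["image"],cv2.COLOR_RGB2HSV),(100,150,100),(118,255,255))
    _,l,st,c=cv2.connectedComponentsWithStats(m)
    for i in range(1,len(st)):
        if st[i,4]>12 and (240<c[i][0]<300 and 170<c[i][1]<220 if n=="top" else 300<c[i][0]<360 and 170<c[i][1]<225): print(n,c[i].round(1),st[i,4],plane(d,*c[i],.046).round(4))
E
```

```text
clock 12.35 TCP cradle x,y,z [  2.4 -32.8 279.9] tilt 0.1 toolx yaw 81.63 roll -0.18
nose bottom y,z -100.5 95.4 F [0.1 0.5 0. ] M [0.07 0.01 0.06] w 0.0362
top [255.1 192.7] 152 [ 0.5888 -0.2126  0.046 ]
top [271.8 196.6] 205 [ 0.5822 -0.2424  0.046 ]
side [325.5 196.4] 72 [ 0.588  -0.2137  0.046 ]
side [328.9 208.7] 184 [ 0.578  -0.2531  0.046 ]
```

View pics/l5.png

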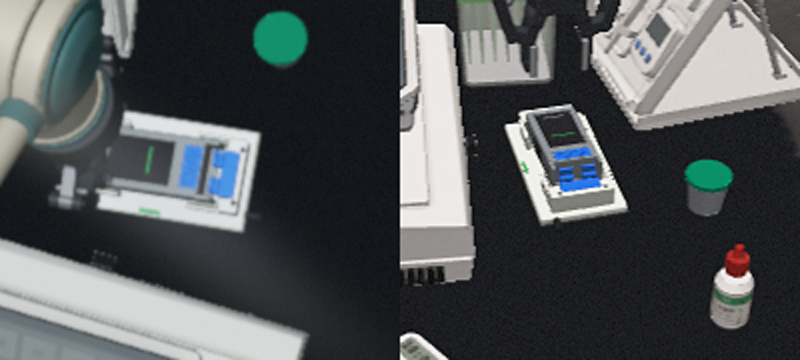

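The nose is hooked under the lip and the tab end rests on the ledge (left half: pad at (190,165), tabs over the ledge at (223,173)). The cup and bottle have not moved. Next I'll move the closed fingers over the pad.

Request:
jog_arm([
  {"dx": -22.6,"dy": 1.2,"dz": 0,"ax": 0,"ay": 0,"az": 0,"grip": 1},
  {"dx": -22.6,"dy": 0,"dz": 0,"ax": 0,"ay": 0,"az": 0,"grip": 1},
  {"dx": -22.6,"dy": 0,"dz": 0,"ax": 0,"ay": 0,"az": 0,"grip": 1},
  {"dx": 0,"dy": 0,"dz": 20,"ax": 0,"ay": 0,"az": 0,"grip": 1},
  {"dx": 0,"dy": 0,"dz": 20,"ax": 0,"ay": 0,"az": 0,"grip": 1},
  {"dx": 0,"dy": 0,"dz": 8,"ax": 0,"ay": 0,"az": 0,"grip": 1},
  {"dx": 0,"dy": 0,"dz": 0,"ax": 0,"ay": 0,"az": 0,"grip": 1},
  {"dx": 0,"dy": 0,"dz": 0,"ax": 0,"ay": 0,"az": 0,"grip": 1},
])

```text
clock: 13.02
position: [0.5869, -0.2187, 0.2324]
ee_rot: [-0.001, 0.757, 0.654, -0.001]
contact_force: [-0.1, -0.2, 0.1]
width: -0.0001
gripper_force: 0.0
```

```bash
python3 look.py 6; python3 st.py
```

```text
clock 13.1167 TCP cradle x,y,z [  0.   34.7 234. ] tilt 0.08 toolx yaw 81.66 roll 0.07
nose bottom y,z -33.0 49.6 F [ 0.6  0.1 -0.3] M [-0.03 -0.04  0.04] w -0.0
```

View pics/l6.png

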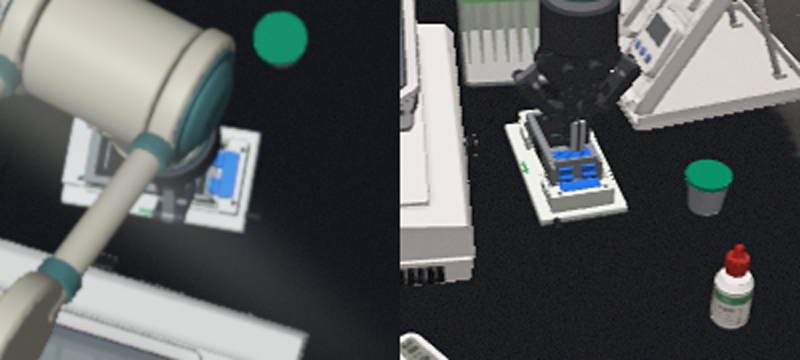

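The closed fingertips stand over the blue pad (right half, tips at (577,152) and pad at (572,155)). I'll press down in small steps.

Request:
jog_arm([
  {"dx": 0,"dy": 0,"dz": 6,"ax": 0,"ay": 0,"az": 0,"grip": 1},
  {"dx": 0,"dy": 0,"dz": 3,"ax": 0,"ay": 0,"az": 0,"grip": 1},
  {"dx": 0,"dy": 0,"dz": 2,"ax": 0,"ay": 0,"az": 0,"grip": 1},
  {"dx": 0,"dy": 0,"dz": 2,"ax": 0,"ay": 0,"az": 0,"grip": 1},
  {"dx": 0,"dy": 0,"dz": 0,"ax": 0,"ay": 0,"az": 0,"grip": 1},
  {"dx": 0,"dy": 0,"dz": 0,"ax": 0,"ay": 0,"az": 0,"grip": 1},
])

```text
clock: 13.62
position: [0.587, -0.219, 0.2211]
ee_rot: [0.001, 0.757, 0.654, -0.0]
contact_force: [-1.1, 1.4, 4.1]
width: 0.0
gripper_force: 2.3
```

Request:
jog_arm([
  {"dx": 0,"dy": 0,"dz": 1.5,"ax": 0,"ay": 0,"az": 0,"grip": 1},
  {"dx": 0,"dy": 0,"dz": 1.5,"ax": 0,"ay": 0,"az": 0,"grip": 1},
  {"dx": 0,"dy": 0,"dz": 0,"ax": 0,"ay": 0,"az": 0,"grip": 1},
])

```text
clock: 13.87
position: [0.5871, -0.2194, 0.219]
ee_rot: [0.001, 0.757, 0.654, -0.0]
contact_force: [-2.6, 0.4, 8.3]
width: 0.0002
gripper_force: 4.6
```

Request:
jog_arm([
  {"dx": 0,"dy": 0,"dz": 2,"ax": 0,"ay": 0,"az": 0,"grip": 1},
  {"dx": 0,"dy": 0,"dz": 1.5,"ax": 0,"ay": 0,"az": 0,"grip": 1},
  {"dx": 0,"dy": 0,"dz": 0,"ax": 0,"ay": 0,"az": 0,"grip": 1},
])

```text
clock: 14.12
position: [0.5874, -0.2199, 0.2156]
ee_rot: [0.002, 0.757, 0.654, -0.0]
contact_force: [-1.9, -1.0, 7.9]
width: 0.0
gripper_force: 4.1
```

Request:
jog_arm([
  {"dx": 0,"dy": 0,"dz": 1.5,"ax": 0,"ay": 0,"az": 0,"grip": 1},
  {"dx": 0,"dy": 0,"dz": 1.5,"ax": 0,"ay": 0,"az": 0,"grip": 1},
  {"dx": 0,"dy": 0,"dz": 0,"ax": 0,"ay": 0,"az": 0,"grip": 1},
])

```text
clock: 14.37
position: [0.5871, -0.2197, 0.2116]
ee_rot: [0.001, 0.757, 0.654, -0.0]
contact_force: [0.5, -0.9, 1.2]
width: -0.0001
gripper_force: 0.8
```

Request:
jog_arm([
  {"dx": 0,"dy": 0,"dz": 1.5,"ax": 0,"ay": 0,"az": 0,"grip": 1},
  {"dx": 0,"dy": 0,"dz": 1,"ax": 0,"ay": 0,"az": 0,"grip": 1},
  {"dx": 0,"dy": 0,"dz": 0,"ax": 0,"ay": 0,"az": 0,"grip": 1},
  {"dx": 0,"dy": 0,"dz": 0,"ax": 0,"ay": 0,"az": 0,"grip": 1},
])

```text
clock: 14.7
position: [0.5871, -0.2196, 0.2114]
ee_rot: [0.002, 0.757, 0.654, -0.0]
contact_force: [-4.5, -0.5, 17.6]
width: 0.0003
gripper_force: 8.8
```

Request:
jog_arm([
  {"dx": 0,"dy": 0,"dz": -5,"ax": 0,"ay": 0,"az": 0,"grip": 1},
  {"dx": 0,"dy": 0,"dz": -20,"ax": 0,"ay": 0,"az": 0,"grip": 1},
  {"dx": 0,"dy": 0,"dz": -35,"ax": 0,"ay": 0,"az": 0,"grip": 1},
  {"dx": 0,"dy": 0,"dz": -35,"ax": 0,"ay": 0,"az": 0,"grip": 1},
  {"dx": 30,"dy": 0,"dz": -25,"ax": 0,"ay": 0,"az": 0,"grip": 1},
  {"dx": 35,"dy": 0,"dz": 0,"ax": 0,"ay": 0,"az": 0,"grip": 1},
  {"dx": 35,"dy": 0,"dz": 0,"ax": 0,"ay": 0,"az": 0,"grip": 1},
  {"dx": 0,"dy": 0,"dz": 0,"ax": 0,"ay": 0,"az": 0,"grip": 1},
  {"dx": 0,"dy": 0,"dz": 0,"ax": 0,"ay": 0,"az": 0,"grip": 1},
])

```text
clock: 15.45
position: [0.6016, -0.1182, 0.3279]
ee_rot: [-0.0, 0.756, 0.655, -0.0]
contact_force: [-0.5, -0.9, -1.3]
width: 0.0
gripper_force: 0.0
```

Run:
```python
from h import *
from rig import imaging
for n in("top","side"):
    d=imaging.get_image(n);np.savez(n+"7.npz",**{q:d[q] for q in("image","K","extrinsics")})
    m=cv2.inRange(cv2.cvtColor(d["image"],cv2.COLOR_RGB2HSV),(100,150,100),(118,255,255))
    _,l,st,c=cv2.connectedComponentsWithStats(m)
    for i in range(1,len(st)):
        if st[i,4]>12 and (240<c[i][0]<300 and 170<c[i][1]<220 if n=="top" else 300<c[i][0]<360 and 170<c[i][1]<225): print(n,c[i].round(1),st[i,4],plane(d,*c[i],.039).round(4))
t=np.load("top7.npz")["image"][150:240,180:300,::-1];s=np.load("side7.npz")["image"][155:245,275:395,::-1]
cv2.imwrite("pics/f.png",cv2.resize(np.hstack([t,s]),None,fx=3.3,fy=3.3,interpolation=cv2.INTER_CUBIC))
```

```text
top [256.6 193.5] 143 [ 0.5884 -0.2146  0.039 ]
top [272.6 196.8] 179 [ 0.5828 -0.243   0.039 ]
side [325.8 200. ] 83 [ 0.5874 -0.217   0.039 ]
side [329.1 210.6] 127 [ 0.5795 -0.251   0.039 ]
```

View pics/f.png

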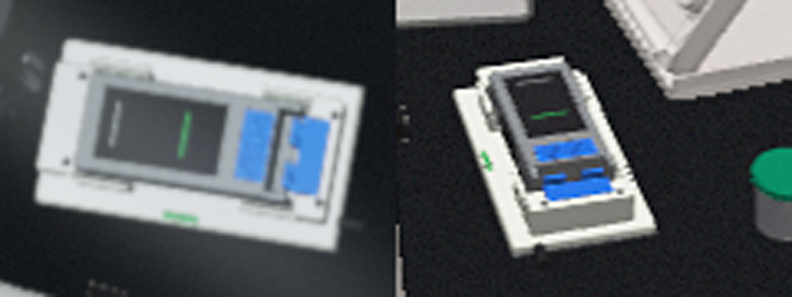

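The final picture shows the pack lying flat between the walls, with its nose under the lip (left half, (75,125)) and both tabs level against the ledge (left half, (293,150)). The pad measures about 39 mm high (seated is 38 to 40 mm). The press force climbed, dropped as the tabs snapped in, then met a hard stop at 38 mm. I'm handing it in.

```bash
python3 -c "
from rig import manip
print(manip.sign_off())"
```

```text
the job is handed in; nothing more can be done
None
```

The grey pack is clipped into the white cradle and let go: nose hooked first, then pressed until the tabs snapped, with its pad measuring about 39 mm up. Nothing else was touched, and I handed the job in at about 15.5 s.

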